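Fit the hook head to the drip stand and raise it

ROBOT

A 7-joint arm with a two-finger parallel gripper is mounted at the origin on the work surface. World frame = base frame: x ahead of the robot, y to its left, z up, the work surface at z = 0. Lengths are in m, angles in rad, forces in N, time in s.
With the tool pointing down it reaches from about 0.4 to 0.85 m from the base axis. Payload 10.4 kg.
Tool frame: the origin (TCP) lies between the finger pads; the fingertips stand 11 mm ahead of it and the grasp point (between the pads) lies 8 mm behind it; z points along the fingers, y is the direction in which the jaws open and shut (so a half turn about z gives the same grasp; the last joint's range is limited). The gripper opens to 87 mm and grips with 3 to 60 N. Pads are 19 mm wide; open, the fingers measure 117 mm over their backs; the gripper's body (75 mm by 190 mm) begins 51 mm behind the grasp point.
Start: joints at [1.1, 0.332, -0.065, 1.46, 0.022, 1.35, -0.088], TCP at [0.271, -0.563, 0.212] pointing down, gripper open.
Joint ranges: [-2.6, 2.6], [-0.5, 2.12], [-1.47, 1.34], [0.16, 2.42], [-1.27, 4.41], [0.06, 2.06], [-2.6, 2.6]. Speed limits (rad/s): [2.22, 2.22, 2.79, 2.79, 3.14, 3.14, 3.14].

INTERFACE

Orientations are given as a unit quaternion [x, y, z, w].
In Python, from bench import r, eyes gives the robot as it stands.
- The arm moves only by the shell command python3 -m inch 'ROWS' [FORCE]. ROWS is a JSON object of lists of equal length, an entry for each row: "translation": the shift along the world's x, y, z scaled (see below), a list of three; "rot": the turn, a rotation vector about the world's x, y, z scaled (see below), a list of three; "jaw": the finger opening in mm, from 0 to 87. In form: {"translation": [[tx, ty, tz], ...], "rot": [[ax, ay, az], ...], "jaw": [jaw, ...]}. A call has 1 to 20 rows; each row is the pose to reach, as a shift and turn from the pose measured when the call began; what a row does not reach only later rows make up. The controller multiplies each number of a shift by 100 mm and each number of a turn by 60 degrees. A row lasts 1/10 s, in which the tool goes at most 50 mm and 8.59 degrees, less where a joint would pass 70% of its speed; a pose out of reach is approached as far as the arm can. A call with a number of a shift or a turn outside -1 to 1 is refused whole. A call with a gripper value outside its range is refused whole. The fingers move at their own pace and stop on an object; FORCE is the grip in N (left out, the last holds). Time passes only in rows, so rows that repeat a pose let the fingers close. It gives the time, the measured TCP pose, the force and the opening at its end, in the units of the state.
- r.read_state(): the state, without advancing time (a new reading comes with each control period).
- eyes.camera(name): name is "side" or "top" or "wrist"; returns the picture (400x640x3 uint8, blue, green, red); there is no depth.
- eyes.calibration(name): a dict with "fx", "fy", "cx", "cy" (pixels), "R" (3x3) and "t" (3): a world point X has camera coordinates R X + t; the wrist camera has in their place "hand_eye" (4x4, takes a point from camera to tool coordinates, whose origin is the TCP and whose axes are the flange's). Camera axes: x right, y down, z forward; pixel columns grow to the right and rows downward; lengths in m; the calibration is good to about 2 mm. The wrist camera is an equidistant fisheye: a pixel r from the principal point sees the ray r / f radians off the axis. A picture is of the moment at which its call begins: read the wrist's pose just before it. calibration takes no time and is no camera call.
- r.close_job(): hands the job in, once; it reports no verdict.
The state is a dict: "time": time; "joint_positions": joint angles; "joint_vel": joint speeds; "joint_torque": joint torques, N m; "ee_pos": TCP position; "eef_rot": TCP orientation; "ft_force": force on the tool from outside, world axes, zero at the start; "torque": the same for the moment, N m; "width": finger opening in m.
Only numpy, scipy, OpenCV 4.12 (cv2) and the standard library are available. Lean on these libraries where they do the work, as an engineer would, in place of code of your own. Each camera call takes 0.05 s, during which the arm holds its last target. There are 200 camera calls.

TASK

Take the hook head with the blue grip out of the white rack, stand its tapered shank in the socket of the drip stand's mast and, with the mast pushed right down, tap or press it home firmly with about 15 N (never over 30 N), so that friction alone holds it. Then, pulling on the hook head only, raise the mast to its top stop without drawing the taper out again, and let go, leaving the hook head tight and upright in the raised mast. Do not touch the stand or the mast with the robot, and leave everything else where it is.

Things in the scene. Friction and masses are not known exactly. Their poses are not given: they have to be found in the camera images.
- hook_head: Loose hook head, 0.13 kg, starts upright in the rack's +y hole on its flange. Origin: tip of the shank; z up the shank. Steel tapered shank 50 mm long, 10.8 mm across at the tip (edge rounded), 1 mm more each 7.5 mm, 17.5 mm at the top; steel flange 34 mm across at z 50 to 56 mm; two 7 mm rod arms at z 61 mm along +x and -x, bent up at x 75 mm to z 82 mm; blue grip above (see hook_grip).
- hook_grip (a point): Centre of the hook head's blue square grip, 26 x 26 mm, sides along the hook head's x and y, 46 mm high: from 23 mm below this point (the flange) to 23 mm above (flat top, where it can be tapped). It lies 79 mm above the shank's tip. Axes as the hook head's; fingers fit on the two sides facing +y and -y, clear of the arms.
- mast: Sliding mast, 0.13 kg; origin: centre of the socket's mouth at its top; z up. Steel bushing 31 mm across, 50 mm high, blue band, with a springy tapered bore matching the shank: 16 mm across at the mouth, 1 mm less each 7.5 mm, 50 mm deep. Slides up and down 70 mm between firm stops; 4.5 N of friction holds it anywhere: about 6 N to pull it up, 2 to 3 N to push it down. Starts 0 to 15 mm above its lower stop.
- bore_seat (a point): Point on the bore's axis 39.5 mm below the mouth, moving with the mast. Set in loosely, the shank's tip stops within 3.5 mm above or below it, differing from bore to bore, and comes out at a few newtons of pull; pressed at 15 N it goes 1 to 4 mm deeper and holds against a pull of about 10 to 13 N. It takes about 6 N per mm to drive. The bore centres a shank entering within 2 mm of its axis if free to shift.
- stand: The drip stand's fixed foot: blue plate 150 x 130 x 18 mm with an aluminium sleeve 37 mm across up to 97 mm and a black collar 42 mm across up to 105 mm. Origin: centre of the underside, on the table, right below the mast's axis; z up. The mast's mouth is 157 mm above this origin at the lower stop, 227 mm at the top stop.
- rack: Fixed white accessory rack 70 x 190 x 60 mm (x, y, z) with two plain straight upright holes 23 mm across, at y +55 mm (hook head) and y -55 mm (clamp head). Origin: centre of the underside.
- clamp_head: Spare clamp head with a round red grip 26 mm across and a grey bar on top, 98 mm long in all; like the hook head it has a tapered shank and stands in the rack's other hole. Origin: shank tip. Leave it.
- vial: Amber vial 38 mm across, 60 mm high, standing, origin under its centre. Leave it.
- saline_bottle: White bottle with blue cap 64 mm across, 150 mm high, origin under its centre. Leave it.
- swab_carton: White carton 120 x 70 x 50 mm, origin under its centre. Leave it.
- steel_bowl: Steel bowl 120 mm across, 40 mm high, origin under its centre. Leave it.
- ointment_tin: Small tin 48 mm across, 35 mm high, standing, origin under its centre. Leave it.
There are look-alikes about, which are no part of the job. Leave any purple look-alike of the stand alone.

How it is judged:
On the way:
1. the hook head is wedged in the socket, with the mast pushed right down to its lower stop, by a push of at least about 10 N (the wedged faces' contact forces add up to 20 N) (z of hook_head in the frame of mast between -0.05 and -0.0355 m and horizontal distance between hook_head and mast below 0.004 m and angle between the z axis of hook_head and the z axis of mast, either way round below 0.07 rad and z of mast in the frame of stand below 0.1595 m and contact force between hook_head and stand above 20 N), for 0.2 s.
At the end, for the whole second after the job is handed in: the mast stands within 8 mm of its top stop (mouth at least 219 mm above the stand's foot), the hook head's tip is 35.5 to 50 mm deep in the socket, within 4 mm of its axis and 4 degrees of parallel, released and at rest (z of hook_head in the frame of mast between -0.05 and -0.0355 m and horizontal distance between hook_head and mast below 0.004 m and angle between the z axis of hook_head and the z axis of mast, either way round below 0.07 rad and z of mast in the frame of stand above 0.219 m and linear speed of hook_head below 0.01 m/s and linear speed of mast below 0.005 m/s and contact force between the fingers and hook_head below 0.1 N); the robot touches nothing.
It fails at once if the hook head is forced into the socket far too hard: a push of more than about 30 N (the wedged faces' contact forces add up to about twice the push, 65 N) (contact force between hook_head and stand above 65 N).
It fails at once if the robot touches the stand or its mast (contact force between any of the fingers, the arm and stand above 1 N).
It fails at once if another thing is moved by more than 25 mm (distance of any of clamp_head, vial, saline_bottle, swab_carton, steel_bowl, ointment_tin from where it was at the start of the episode above 0.025 m).
It also fails if it takes over 69 s, if anything falls off the work surface, if the arm or the gripper's body presses on something with over 40 N, if the wrist force passes 120 N, or if a joint passes its speed limit or range.

## Working session

There is one attempt and no reset: what is moved stays moved. The work goes in short steps, Python scripts to look and compute and a shell command to move; the robot and the scene stay as the last step left them, time stands still between calls to the robot, and variables do not carry over. Pictures are saved under pics/ and viewed, about 8 in all and at most 12, crops included, and the job is handed in when it is done.

```bash
mkdir -p pics; ls; python3 - <<'E'
from bench import r, eyes
import cv2, json
s=r.read_state(); print({k:(v if not hasattr(v,'tolist') else v.tolist()) for k,v in s.items()})
for n in ("side","top"):
    im=eyes.camera(n); cv2.imwrite(f"pics/{n}0.png",im); print(n,eyes.calibration(n))
print(eyes.calibration("wrist"))
E
```

```text
pics
{'time': 0.0, 'joint_positions': [1.1004123829475219, 0.33286092706580594, -0.0647046405210813, 1.4609841734855216, 0.0215999071746765, 1.3498983100649486, -0.08850308926891855], 'joint_vel': [-0.0006155734662889005, 0.00037026626972106456, 0.0005037178500945528, -1.2277927655533001e-05, -0.0015039729843808703, 0.0009251799133922783, 5.212866130093052e-05], 'joint_torque': [-0.0003831014873867389, -62.325711250305176, 0.024581465986557305, -38.9891517162323, -0.061305142007768154, 0.03991251694969833, 0.00023254449843079783], 'ee_pos': [0.27041809699093233, -0.5630018672211613, 0.21124034133023586], 'eef_rot': [0.975037886431239, 0.2220373631499043, -0.00019446170569585098, -0.0007011232308208443], 'ft_force': [0.2143192970618975, 0.6495988669855507, -0.5735213203453283], 'torque': [-0.01030666997116216, 0.019094045542458412, -0.005452187863772618], 'width': 0.08716291774960723}
side {'fx': 405.00849667498045, 'fy': 405.00849667498045, 'cx': 322.4127528869237, 'cy': 198.7721067882977, 'R': array([[-0.8544347 , -0.51946235, -0.01001034],
       [-0.2822415 ,  0.48024723, -0.83048
[... 176 characters left out ...]
0944718761, 'cy': 200.21832268540567, 'R': array([[-0.00361538, -0.99997835, -0.00549855],
       [-0.99190257,  0.00428413, -0.1269289 ],
       [ 0.12694971,  0.00499513, -0.99189658]]), 't': array([-0.01279924,  0.53546928,  1.442879  ])}
{'fx': 309.70691628693146, 'fy': 309.70691628693146, 'cx': 318.82889619209413, 'cy': 205.90324766423566, 'hand_eye': array([[ 6.58446670e-04, -9.57071777e-01, -2.89850273e-01,
         8.00371772e-02],
       [ 9.99999615e-01,  7.98530518e-04, -3.65031935e-04,
        -5.58023792e-04],
       [ 5.80816052e-04, -2.89849921e-01,  9.57071934e-01,
        -1.72212000e-01],
       [ 0.00000000e+00,  0.00000000e+00,  0.00000000e+00,
         1.00000000e+00]])}
```

View pics/top0.png

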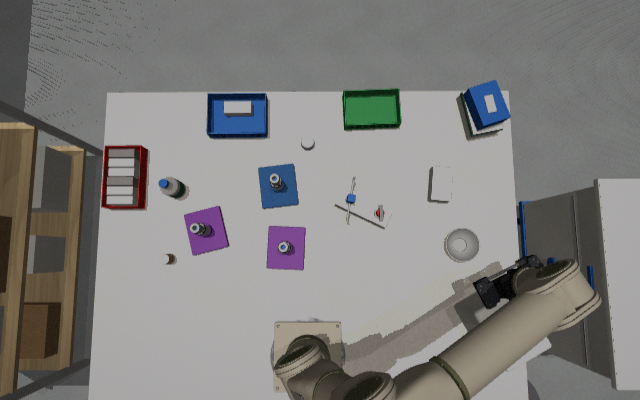

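View pics/side0.png

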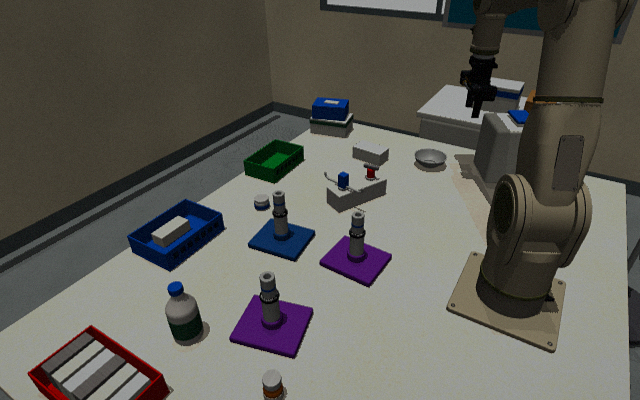

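```bash
cat > h.py <<'E'
import numpy as np, cv2
from bench import r, eyes
from scipy.spatial.transform import Rotation as Ro
def ray(n,uv):
    c=eyes.calibration(n); d=np.array([(uv[0]-c['cx'])/c['fx'],(uv[1]-c['cy'])/c['fy'],1.])
    R=np.array(c['R']); return -R.T@c['t'], R.T@d
def atz(n,uv,z):
    o,d=ray(n,uv); return o+d*(z-o[2])/d[2]
def tri(uv1,uv2):
    o1,d1=ray('top',uv1); o2,d2=ray('side',uv2)
    s=np.linalg.lstsq(np.c_[d1,-d2],o2-o1,rcond=None)[0]
    a,b=o1+s[0]*d1,o2+s[1]*d2; return (a+b)/2,np.linalg.norm(a-b)
def proj(n,X):
    c=eyes.calibration(n); p=np.array(c['R'])@X+c['t']; return c['fx']*p[0]/p[2]+c['cx'],c['fy']*p[1]/p[2]+c['cy']
def wray(uv,s):  # wrist fisheye ray in world, s=state at picture
    c=eyes.calibration('wrist'); x,y=uv[0]-c['cx'],uv[1]-c['cy']; q=np.hypot(x,y)
    th=q/c['fx']; d=np.array([x/q*np.sin(th),y/q*np.sin(th),np.cos(th)]) if q else np.array([0,0,1.])
    H=np.array(c['hand_eye']); R=Ro.from_quat(s['eef_rot']).as_matrix()
    return R@H[:3,3]+s['ee_pos'], R@H[:3,:3]@d
def wproj(X,s):
    c=eyes.calibration('wrist'); H=np.array(c['hand_eye']); R=Ro.from_quat(s['eef_rot']).as_matrix()
    p=H[:3,:3].T@(R.T@(np.array(X)-s['ee_pos'])-H[:3,3]); th=np.arctan2(np.hypot(p[0],p[1]),p[2]); q=np.hypot(p[0],p[1])
    return c['cx']+c['fx']*th*p[0]/q, c['cy']+c['fx']*th*p[1]/q
E
python3 - <<'E'
from h import *
t=cv2.imread('pics/top0.png'); s=cv2.imread('pics/side0.png')
a=cv2.resize(t[160:240,250:410],None,fx=5,fy=5,interpolation=cv2.INTER_CUBIC)
cv2.imwrite('pics/c1.png',a)
b=cv2.resize(s[160:260,240:400],None,fx=5,fy=5,interpolation=cv2.INTER_CUBIC)
cv2.imwrite('pics/c2.png',b)
E
```

```text
(no output)
```

View pics/c1.png

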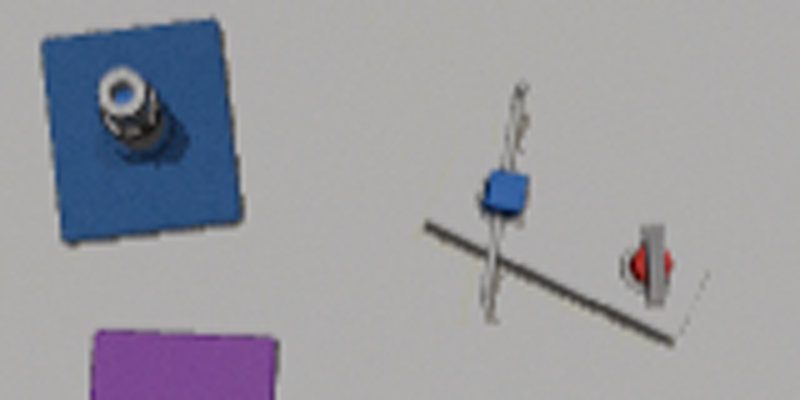

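View pics/c2.png

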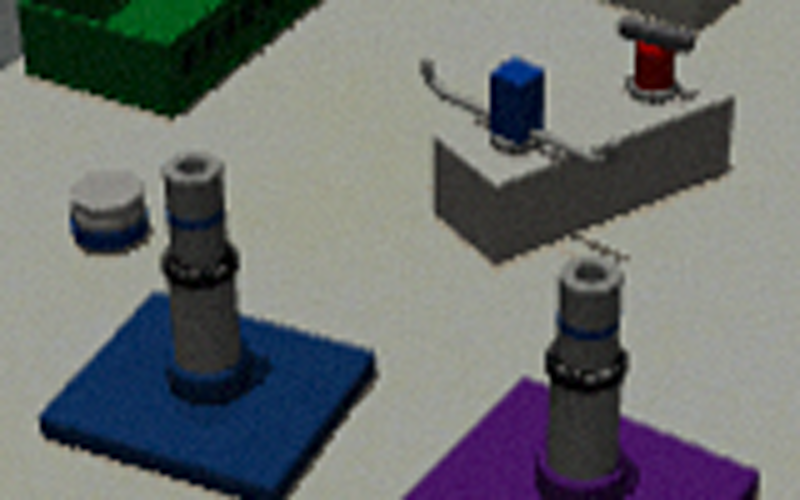

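```bash
python3 - <<'E'
from h import *
np.set_printoptions(precision=4,suppress=True)
T=lambda u,v:(u/5+250,v/5+160); S=lambda u,v:(u/5+240,v/5+160)
print('grip top tri',tri(T(508,192),S(517,72)), 'z.112',atz('top',T(508,192),.112),atz('side',S(517,72),.112))
print('mouth tri',tri(T(123,92),S(194,166)))
for z in (.157,.165,.172): print(z,atz('top',T(123,92),z),atz('side',S(194,166),z))
c=np.array([atz('top',T(*p),.018) for p in((42,38),(217,18),(243,220),(65,243))]); print('plate',c.mean(0),np.linalg.norm(np.diff(c,axis=0),axis=1))
a,b=atz('top',T(520,86),.092),atz('top',T(490,320),.092); print('arms',a,b,(a+b)/2,np.linalg.norm(a-b),'yaw x axis',np.degrees(np.arctan2(*(a-b)[1::-1])))
a,b=atz('top',T(425,226),.06),atz('top',T(673,343),.06);print('rack edge',np.linalg.norm(a-b),np.degrees(np.arctan2(*(a-b)[1::-1]))-90)
s=r.read_state(); print(Ro.from_quat(s['eef_rot']).as_matrix())
E
```

```text
grip top tri (array([ 0.5327, -0.1491,  0.1071]), np.float64(0.0022541743878905034)) z.112 [ 0.531  -0.1491  0.112 ] [ 0.5298 -0.1413  0.112 ]
mouth tri (array([0.5909, 0.1036, 0.1605]), np.float64(0.00031488735704294466))
0.157 [0.5917 0.104  0.157 ] [0.5941 0.0994 0.157 ]
0.165 [0.5902 0.1032 0.165 ] [0.5863 0.109  0.165 ]
0.172 [0.5889 0.1026 0.172 ] [0.5794 0.1175 0.172 ]
plate [0.5899 0.1035 0.018 ] [0.1267 0.1477 0.1275]
arms [ 0.6064 -0.1602  0.092 ] [ 0.447  -0.1375  0.092 ] [ 0.5267 -0.1488  0.092 ] 0.1609421676545315 yaw x axis -8.12524282304516
rack edge 0.1875595918337505 -25.721737174876267
[[ 0.9014  0.433  -0.0006]
 [ 0.433  -0.9014  0.0011]
 [-0.0001 -0.0012 -1.    ]]
```

Candidates for the hook head are the blue grip in the rack (top 351.6,198.4; side 343,174) and the red clamp head (380,212). I choose the blue one because its bent arms match the description. For the stand, the candidates are the blue plate (top 278,186; mouth 274.6,178.4) and two purple ones (206,230 and 286,248), and I choose blue. The crops confirm both choices.

```bash

python3 -m inch '{"translation":[[0.3,0.4,0.4],[0.6,0.8,0.6],[0.6,1,0.6],[0.6,1,0.6]],"rot":[[0,0,-0.14],[0,0,-0.28],[0,0,-0.42],[0,0,-0.56]],"jaw":[87,87,87,87]}'
python3 -m inch '{"translation":[[0.3,0.5,0],[0.6,1,0],[0.6,1,0]],"rot":[[0,0,0],[0,0,0],[0,0,0]],"jaw":[87,87,87]}'
python3 -m inch '{"translation":[[0.35,0.5,0],[0.7,1,0],[0.7,1,0]],"rot":[[0,0,0],[0,0,0],[0,0,0]],"jaw":[87,87,87]}'
python3 -m inch '{"translation":[[0.35,0.5,0],[0.7,1,0],[0.7,1,0]],"rot":[[0,0,0],[0,0,0],[0,0,0]],"jaw":[87,87,87]}'
```

```text
time: 0.5
ee_pos: [0.3342, -0.459, 0.2732]
eef_rot: [0.998, -0.069, 0.001, -0.0]
ft_force: [-0.6, -0.2, -1.4]
width: 0.0868
time: 0.8
ee_pos: [0.3968, -0.3546, 0.2732]
eef_rot: [0.998, -0.066, 0.002, -0.001]
ft_force: [0.6, 0.9, -0.8]
width: 0.0871
time: 1.1
ee_pos: [0.4687, -0.2503, 0.2731]
eef_rot: [0.998, -0.064, 0.002, -0.002]
ft_force: [0.6, 0.1, 0.1]
width: 0.0871
time: 1.4
ee_pos: [0.5403, -0.1457, 0.2728]
eef_rot: [0.998, -0.062, 0.002, -0.003]
ft_force: [0.2, 0.3, 0.5]
width: 0.0868
```

```bash
python3 - <<'E'
from h import *
s=r.read_state(); im=eyes.camera('wrist'); cv2.imwrite('pics/w1.png',im)
import json; json.dump({k:np.array(s[k]).tolist() for k in('ee_pos','eef_rot')},open('w1.json','w'))
print(s['ee_pos'],Ro.from_quat(s['eef_rot']).as_matrix().round(4))
print('exp grip top',wproj([.531,-.149,.112],s))
E
```

```text
[ 0.54027909 -0.14568954  0.27275127] [[ 0.9924 -0.1234  0.004 ]
 [-0.1234 -0.9923  0.0049]
 [ 0.0034 -0.0054 -1.    ]]
exp grip top (np.float64(324.2269612716618), np.float64(195.67422789667287))
```

View pics/w1.png

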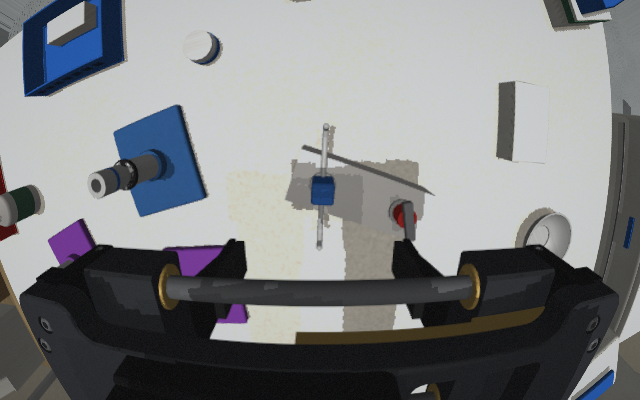

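```bash
python3 - <<'E'
import cv2
im=cv2.imread('pics/w1.png'); cv2.imwrite('pics/w1c.png',cv2.resize(im[115:255,280:440],None,fx=4,fy=4,interpolation=cv2.INTER_CUBIC))
E
```

```text
(no output)
```

View pics/w1c.png

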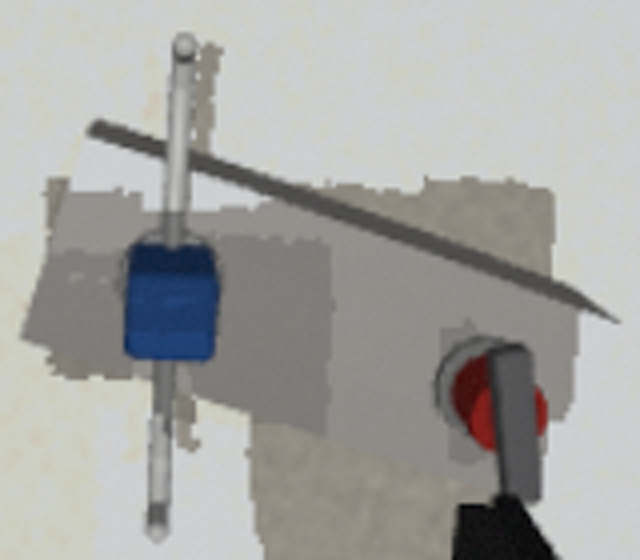

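```bash
cat > fit.py <<'E'
from h import *
import json
from scipy.optimize import least_squares
from itertools import product
s=json.load(open('w1.json')); s={k:np.array(v) for k,v in s.items()}
im=cv2.imread('pics/w1.png'); b,g,rr=[im[...,i].astype(int) for i in range(3)]
m=((b-rr>35)&(b>50)); m[:, :300]=0; m[:,345:]=0; m[:150]=0; m[215:]=0
ys,xs=np.nonzero(m); box=np.array([xs.min(),xs.max()+1,ys.min(),ys.max()+1])-.5; print('blue',box,m.sum())
def W(p,q): c,n=np.cos(p[2]),np.sin(p[2]); return [p[0]+c*q[0]-n*q[1],p[1]+n*q[0]+c*q[1],.010+q[2]]
def res(p):
    P=np.array([wproj(W(p,(sx*.013,sy*.013,z)),s) for sx,sy,z in product((1,-1),(1,-1),(.056,.102))])
    bb=np.array([P[:,0].min(),P[:,0].max(),P[:,1].min(),P[:,1].max()])-box
    t=[np.array(wproj(W(p,(x,0,.082)),s))-u for x,u in((.075,(326,126.7)),(-.075,(319.25,247.3)))]
    return np.r_[bb,*t]
f=least_squares(res,[.531,-.149,-.14],x_scale=[.01,.01,.1]); print(f.x,np.degrees(f.x[2]),f.fun.round(2))
E
python3 fit.py
```

```text
blue [310.5 334.5 175.5 204.5] 603
[ 0.53299445 -0.14730004 -0.17042311] -9.76452513047908 [-0.16  0.37 -1.19  1.38 -0.3  -1.07  0.09  0.97]
```

```bash

python3 -m inch '{"translation":[[-0.07,-0.02,-0.3],[-0.07,-0.02,-0.6],[-0.07,-0.02,-0.9],[-0.07,-0.02,-0.9]],"rot":[[-0.005,0.004,-0.035],[-0.005,0.004,-0.035],[-0.005,0.004,-0.035],[-0.005,0.004,-0.035]],"jaw":[87,87,87,87]}'
python3 -m inch '{"translation":[[0,0,-0.3],[0,0,-0.6],[0,0,-0.8],[0,0,-0.96],[0,0,-0.96],[0,0,-0.96]],"rot":[[0,0,0],[0,0,0],[0,0,0],[0,0,0],[0,0,0],[0,0,0]],"jaw":[87,87,70,70,60,60]}'
```

```text
time: 1.85
ee_pos: [0.532, -0.1443, 0.1785]
eef_rot: [0.997, -0.078, -0.003, -0.001]
ft_force: [-0.2, 0.1, 0.3]
width: 0.0872
time: 2.45
ee_pos: [0.5327, -0.1447, 0.0839]
eef_rot: [0.997, -0.078, -0.003, -0.001]
ft_force: [-0.1, -0.6, 0.6]
width: 0.0644
```

```bash

python3 -m inch '{"translation":[[0,-0.025,0],[0,-0.025,0],[0,-0.025,0],[0,-0.025,0],[0,-0.025,0],[0,-0.025,0],[0,-0.025,0],[0,-0.025,0],[0,-0.025,0],[0,-0.025,0],[0,-0.025,0],[0,-0.025,0]],"rot":[[0,0,0],[0,0,0],[0,0,0],[0,0,0],[0,0,0],[0,0,0],[0,0,0],[0,0,0],[0,0,0],[0,0,0],[0,0,0],[0,0,0]],"jaw":[50,40,35,30,25,20,20,20,20,20,20,20]}' 40
python3 -c "
from h import *
s=r.read_state();print(s['ft_force'],s['torque'],s['ee_pos'],Ro.from_quat(s['eef_rot']).as_matrix().round(4))"
```

```text
time: 3.65
ee_pos: [0.5327, -0.1472, 0.0839]
eef_rot: [0.997, -0.078, -0.003, -0.001]
ft_force: [-0.6, -1.1, 0.7]
width: 0.026
[-0.60792064 -1.11243761  0.74031098] [0.00127578 0.0766291  0.0441443 ] [ 0.53270076 -0.14716076  0.08392126] [[ 0.9877 -0.1563 -0.0056]
 [-0.1563 -0.9877  0.0025]
 [-0.0059 -0.0016 -1.    ]]
```

```bash

python3 -m inch '{"translation":[[0,0,0.2],[0,0,0.5],[0,0,0.8],[0,0,1],[0,0,1]],"rot":[[0,0,0],[0,0,0],[0,0,0],[0,0,0],[0,0,0]],"jaw":[20,20,20,20,20]}'
python3 -m inch '{"translation":[[0,0,0.4],[0.1,0.2,0.8],[0.2,0.6,1],[0.3,1,1],[0.3,1,1]],"rot":[[0,0,0],[0,0,0],[0,0,0],[0,0,0],[0,0,0]],"jaw":[20,20,20,20,20]}'
python3 -m inch '{"translation":[[0.15,0.4,0],[0.3,0.75,0],[0.3,0.75,0],[0.3,0.75,0]],"rot":[[0,0,0],[0,0,0],[0,0,0],[0,0,0]],"jaw":[20,20,20,20]}'
python3 - <<'E'
from h import *
import json
s=r.read_state(); im=eyes.camera('wrist'); cv2.imwrite('pics/w2.png',im)
json.dump({k:np.array(s[k]).tolist() for k in('ee_pos','eef_rot')},open('w2.json','w'))
print(s['ee_pos'],s['ft_force'],s['torque'],Ro.from_quat(s['eef_rot']).as_matrix().round(4))
for z in(.157,.165,.172):print('exp mouth',wproj([.592,.105,z],s))
E
```

```text
time: 4.15
ee_pos: [0.5341, -0.1473, 0.1866]
eef_rot: [0.997, -0.078, -0.001, -0.001]
ft_force: [-0.3, -0.1, -1.6]
width: 0.0255
time: 4.65
ee_pos: [0.5647, -0.0401, 0.2858]
eef_rot: [0.997, -0.074, -0.001, -0.002]
ft_force: [0.2, -0.9, -2.7]
width: 0.0254
time: 5.05
ee_pos: [0.5943, 0.0357, 0.2839]
eef_rot: [0.997, -0.073, -0.002, -0.002]
ft_force: [0.3, -0.6, -2.7]
width: 0.0257
[0.59430849 0.0357245  0.28393261] [ 0.30654235 -0.56474709 -2.72609685] [-0.00234225  0.05526016 -0.01757158] [[ 0.9894 -0.1451 -0.0041]
 [-0.1451 -0.9894  0.0046]
 [-0.0047 -0.0039 -1.    ]]
exp mouth (np.float64(253.52538502638737), np.float64(206.42621366649894))
exp mouth (np.float64(251.9075023526837), np.float64(208.7917733766759))
exp mouth (np.float64(250.4295919815239), np.float64(210.95740184086955))
```

View pics/w2.png

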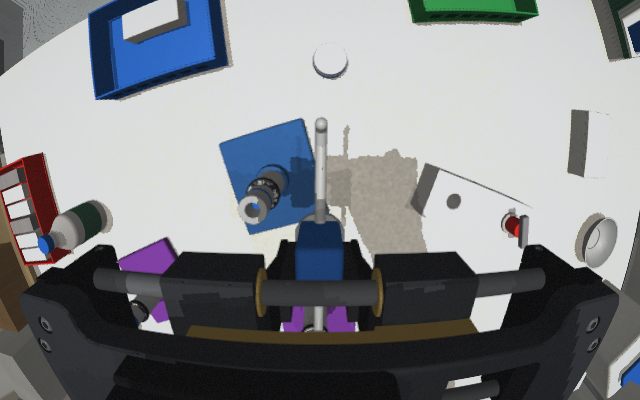

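```bash
python3 - <<'E'
from h import *
import json
im=cv2.imread('pics/w2.png'); cv2.imwrite('pics/w2c.png',cv2.resize(im[105:245,210:350],None,fx=4,fy=4,interpolation=cv2.INTER_CUBIC))
s={k:np.array(v) for k,v in json.load(open('w2.json')).items()}
# hook in hand: grip centre z = TCP+.005 ; tip = TCP -.074
R=Ro.from_quat(s['eef_rot']).as_matrix(); c=s['ee_pos']+[0,0,-.074]
yaw=np.arctan2(R[1,0],R[0,0]); print(np.degrees(yaw))
for x,z in((.075,.082),(.017,.056),(.0,.0)):
    print(x,z,wproj(c+[x*np.cos(yaw),x*np.sin(yaw),z],s))
E
```

```text
-8.344167979727851
0.075 0.082 (np.float64(320.0155412443044), np.float64(123.6629041104486))
0.017 0.056 (np.float64(319.9160357676162), np.float64(213.2397887417147))
0.0 0.0 (np.float64(319.963798875634), np.float64(211.26924609443245))
```

View pics/w2c.png

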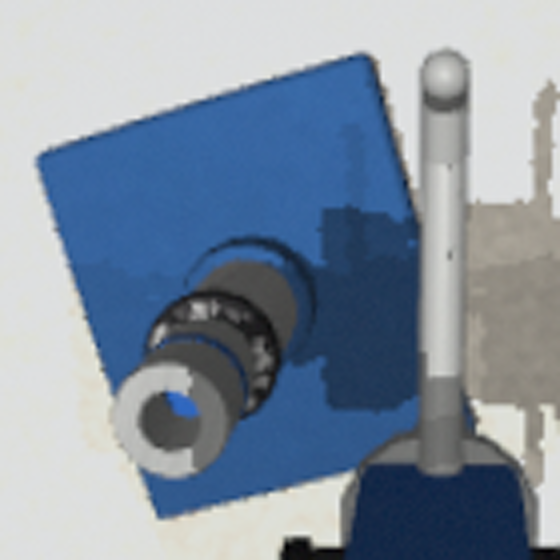

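```bash
python3 - <<'E'
from h import *
import json
s={k:np.array(v) for k,v in json.load(open('w2.json')).items()}
for uv in((252.6,209.4),(251.7,210.5)):
  o,d=wray(uv,s)
  for z in(.157,.160,.165,.17): print(uv,z,(o+d*(z-o[2])/d[2]).round(4))
  d/=np.linalg.norm(d)
# plate corners at z .018
c=[]
for u,v in((40,158),(370,55),(162,517)):
  o,d=wray((210+u/4-.4,105+v/4-.4),s); c.append(o+d*(.018-o[2])/d[2])
print(np.round(c,4),'centre',((c[1]+c[2])/2).round(4),np.linalg.norm(c[1]-c[0]),np.linalg.norm(c[2]-c[0]))
# ring size vs height
for z in(.157,.165,.172):
  P=np.array([wproj([.591+.0155*np.cos(a),.104+.0155*np.sin(a),z],s) for a in np.linspace(0,6.28,60)]); print(z,np.ptp(P,axis=0)*4)
E
```

```text
(252.6, 209.4) 0.157 [0.589  0.1066 0.157 ]
(252.6, 209.4) 0.16 [0.5898 0.1058 0.16  ]
(252.6, 209.4) 0.165 [0.5913 0.1044 0.165 ]
(252.6, 209.4) 0.17 [0.5927 0.103  0.17  ]
(251.7, 210.5) 0.157 [0.588  0.1078 0.157 ]
(251.7, 210.5) 0.16 [0.5888 0.107  0.16  ]
(251.7, 210.5) 0.165 [0.5903 0.1056 0.165 ]
(251.7, 210.5) 0.17 [0.5917 0.1042 0.17  ]
[[0.6549 0.1753 0.018 ]
 [0.6706 0.05   0.018 ]
 [0.5109 0.1577 0.018 ]] centre [0.5908 0.1039 0.018 ] 0.12622256989909844 0.14504946840871338
0.157 [117.30430201 115.14700218]
0.165 [119.98420925 117.64789558]
0.172 [122.42227725 119.91215365]
```

```bash

python3 -m inch '{"translation":[[-0.02,0.25,0],[-0.04,0.5,0],[-0.04,0.7,0],[-0.04,0.7,-0.15],[-0.04,0.7,-0.25],[-0.04,0.7,-0.25]],"rot":[[0,0,0],[0,0,0],[0,0,0],[0,0,0],[0,0,0],[0,0,0]],"jaw":[20,20,20,20,20,20]}'
python3 - <<'E'
from h import *
s=r.read_state(); print(s['ee_pos'],s['ft_force'],s['torque'],Ro.from_quat(s['eef_rot']).as_matrix().round(4))
im=eyes.camera('side'); w=eyes.camera('wrist')
tip=s['ee_pos']+[0,0,-.074]; print('tip',proj('side',tip),'mouth .162',proj('side',np.r_[tip[:2],.162]))
a=cv2.resize(im[140:240,230:330],None,fx=6,fy=6,interpolation=cv2.INTER_CUBIC); cv2.imwrite('pics/s3.png',a); cv2.imwrite('pics/w3.png',w)
E
```

```text
time: 5.7
ee_pos: [0.5896, 0.1018, 0.2568]
eef_rot: [0.997, -0.075, -0.004, -0.001]
ft_force: [0.4, 0.3, -1.2]
width: 0.0261
[0.58961256 0.10177468 0.2567673 ] [ 0.42524166  0.32483205 -1.20221882] [0.00395719 0.03806362 0.00502524] [[ 0.9887 -0.1499 -0.0072]
 [-0.1499 -0.9887  0.0023]
 [-0.0075 -0.0012 -1.    ]]
tip (np.float64(278.94790563186706), np.float64(185.84860163557187)) mouth .162 (np.float64(279.496176139835), np.float64(192.5132903590416))
```

View pics/s3.png

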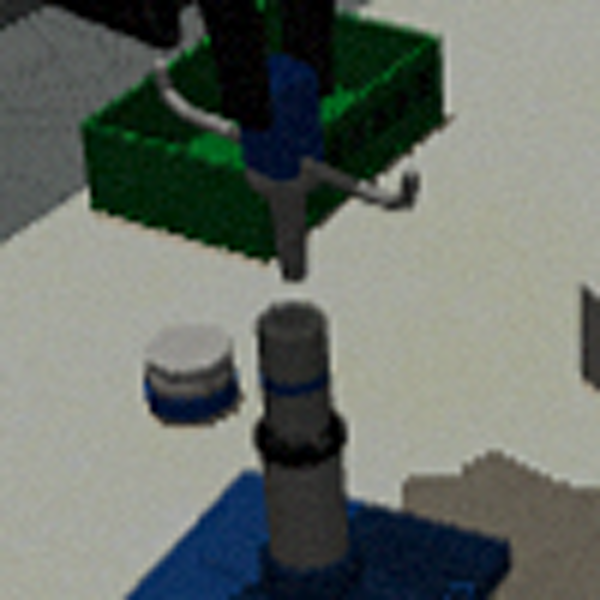

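```bash

python3 -m inch '{"translation":[[0.005,0.03,0],[0.005,0.03,0],[0.005,0.03,0],[0.005,0.03,-0.05],[0.005,0.03,-0.05],[0.005,0.03,-0.05]],"rot":[[0,0,0],[0,0,0],[0,0,0],[0,0,0],[0,0,0],[0,0,0]],"jaw":[20,20,20,20,20,20]}'
python3 -c "
from h import *
s=r.read_state();print(s['ft_force'],s['torque'],s['ee_pos'],Ro.from_quat(s['eef_rot']).as_matrix().round(4))"
```

```text
time: 6.4
ee_pos: [0.5907, 0.1055, 0.2536]
eef_rot: [0.997, -0.075, -0.003, -0.001]
ft_force: [0.4, 0.1, -0.9]
width: 0.0257
[ 0.36230052  0.11374434 -0.89507088] [ 0.07727518  0.02028966 -0.0323849 ] [0.59070359 0.1055306  0.25361714] [[ 0.9888 -0.1495 -0.0049]
 [-0.1495 -0.9888  0.0031]
 [-0.0053 -0.0024 -1.    ]]
```

```bash

python3 -m inch '{"translation":[[0,0,-0.06],[0,0,-0.12],[0,0,-0.18],[0,0,-0.24],[0,0,-0.3],[0,0,-0.3],[0,0,-0.3]],"rot":[[0,0,0],[0,0,0],[0,0,0],[0,0,0],[0,0,0],[0,0,0],[0,0,0]],"jaw":[20,20,20,20,20,20,20]}'
python3 -c "
from h import *
s=r.read_state();print(s['ft_force'],s['torque'],s['ee_pos'],Ro.from_quat(s['eef_rot']).as_matrix().round(4))"
```

```text
time: 7.1
ee_pos: [0.5907, 0.1055, 0.2236]
eef_rot: [0.997, -0.075, -0.003, -0.001]
ft_force: [-0.1, -0.5, -1.3]
width: 0.0255
[-0.14551244 -0.48536003 -1.26512512] [ 0.06550425 -0.01242231  0.02348919] [0.59071348 0.10551103 0.22355708] [[ 0.9887 -0.1495 -0.0051]
 [-0.1495 -0.9888  0.0032]
 [-0.0055 -0.0024 -1.    ]]
```

```bash

python3 -m inch '{"translation":[[0,0,-0.05],[0,0,-0.1],[0,0,-0.15],[0,0,-0.15],[0,0,-0.15]],"rot":[[0,0,0],[0,0,0],[0,0,0],[0,0,0],[0,0,0]],"jaw":[20,20,20,20,20]}'
python3 -m inch '{"translation":[[0,0,-0.02],[0,0,-0.04],[0,0,-0.06],[0,0,-0.06],[0,0,-0.06]],"rot":[[0,0,0],[0,0,0],[0,0,0],[0,0,0],[0,0,0]],"jaw":[20,20,20,20,20]}'
python3 -c "
from h import *
s=r.read_state();print(s['ft_force'],s['torque'],s['ee_pos'],Ro.from_quat(s['eef_rot']).as_matrix().round(4))"
```

```text
time: 7.6
ee_pos: [0.5906, 0.1055, 0.2084]
eef_rot: [0.997, -0.075, -0.003, -0.001]
ft_force: [0.3, 0.3, -0.4]
width: 0.0255
time: 8.1
ee_pos: [0.5905, 0.1056, 0.2023]
eef_rot: [0.997, -0.075, -0.003, -0.001]
ft_force: [-0.3, 1.0, -2.4]
width: 0.0255
[-0.33063189  1.01334503 -2.39544602] [0.27071764 0.24452012 0.00895432] [0.59052876 0.10555326 0.2022794 ] [[ 0.9888 -0.1495 -0.0056]
 [-0.1494 -0.9888  0.0032]
 [-0.006  -0.0023 -1.    ]]
```

```bash

for i in 1 2; do :; done
python3 -m inch '{"translation":[[0,0,-0.01],[0,0,-0.02],[0,0,-0.03],[0,0,-0.03],[0,0,-0.03]],"rot":[[0,0,0],[0,0,0],[0,0,0],[0,0,0],[0,0,0]],"jaw":[20,20,20,20,20]}'
python3 -m inch '{"translation":[[0,0,-0.01],[0,0,-0.02],[0,0,-0.03],[0,0,-0.03],[0,0,-0.03]],"rot":[[0,0,0],[0,0,0],[0,0,0],[0,0,0],[0,0,0]],"jaw":[20,20,20,20,20]}'
python3 -c "
from h import *
s=r.read_state();print(s['ft_force'],s['torque'],s['ee_pos'],Ro.from_quat(s['eef_rot']).as_matrix().round(4))"
```

```text
time: 8.6
ee_pos: [0.5905, 0.1057, 0.1993]
eef_rot: [0.997, -0.075, -0.003, -0.001]
ft_force: [-1.9, 0.7, -0.1]
width: 0.0255
time: 9.1
ee_pos: [0.5905, 0.1057, 0.1962]
eef_rot: [0.997, -0.075, -0.003, -0.001]
ft_force: [-1.8, 1.4, -0.5]
width: 0.0259
[-1.81913267  1.446199   -0.45575211] [ 0.30075755  0.33391364 -0.01447706] [0.59046162 0.10567791 0.19615181] [[ 0.9888 -0.1494 -0.0058]
 [-0.1493 -0.9888  0.0034]
 [-0.0063 -0.0025 -1.    ]]
```

```bash

python3 -m inch '{"translation":[[-0.01,0.007,0],[-0.01,0.007,0],[-0.01,0.007,-0.01],[-0.01,0.007,-0.02],[-0.01,0.007,-0.02]],"rot":[[0,0,0],[0,0,0],[0,0,0],[0,0,0],[0,0,0]],"jaw":[20,20,20,20,20]}'
python3 -m inch '{"translation":[[0,0,-0.01],[0,0,-0.02],[0,0,-0.02]],"rot":[[0,0,0],[0,0,0],[0,0,0]],"jaw":[20,20,20]}'
python3 -c "
from h import *
s=r.read_state();print(s['ft_force'],s['torque'],s['ee_pos'],Ro.from_quat(s['eef_rot']).as_matrix().round(4))"
```

```text
time: 9.6
ee_pos: [0.5898, 0.106, 0.1942]
eef_rot: [0.997, -0.075, -0.003, -0.001]
ft_force: [2.0, -1.4, 0.4]
width: 0.0257
time: 9.9
ee_pos: [0.5898, 0.106, 0.1921]
eef_rot: [0.997, -0.075, -0.003, -0.001]
ft_force: [1.7, -0.2, 1.8]
width: 0.0255
[ 1.6929918  -0.16522828  1.76441841] [-0.31995659 -0.43935512  0.02788444] [0.58981857 0.10596614 0.19213569] [[ 0.9887 -0.1497 -0.0051]
 [-0.1497 -0.9887  0.003 ]
 [-0.0055 -0.0022 -1.    ]]
```

```bash

python3 -m inch '{"translation":[[0.004,0,0],[0.004,0,-0.01],[0.004,0,-0.01],[0.004,0,-0.01]],"rot":[[0,0,0],[0,0,0],[0,0,0],[0,0,0]],"jaw":[20,20,20,20]}'
python3 -c "
from h import *
s=r.read_state();print(s['ft_force'],s['torque'],s['ee_pos'])"
python3 -m inch '{"translation":[[0,0,-0.005],[0,0,-0.01],[0,0,-0.01]],"rot":[[0,0,0],[0,0,0],[0,0,0]],"jaw":[20,20,20]}'
python3 -c "
from h import *
s=r.read_state();print(s['ft_force'],s['torque'],s['ee_pos'])"
```

```text
time: 10.3
ee_pos: [0.5902, 0.1059, 0.1914]
eef_rot: [0.997, -0.075, -0.003, -0.001]
ft_force: [-0.9, -2.0, 6.2]
width: 0.0253
[-0.93772187 -2.00120567  6.18189896] [-0.43470353  0.11011063 -0.03772489] [0.59019872 0.10594842 0.191425  ]
time: 10.6
ee_pos: [0.5903, 0.1059, 0.1912]
eef_rot: [0.997, -0.075, -0.002, -0.001]
ft_force: [-0.9, -2.2, 8.7]
width: 0.0255
[-0.89143173 -2.15881188  8.7172253 ] [-0.53489045  0.34676526  0.0218711 ] [0.59033203 0.10592986 0.19115972]
```

```bash

python3 -m inch '{"translation":[[0,-0.003,-0.005],[0,-0.003,-0.01],[0,-0.003,-0.014],[0,-0.003,-0.014]],"rot":[[0,0,0],[0,0,0],[0,0,0],[0,0,0]],"jaw":[20,20,20,20]}'
python3 -c "
from h import *
s=r.read_state();print(s['ft_force'],s['torque'],s['ee_pos'])"
```

```text
time: 11.0
ee_pos: [0.5905, 0.1059, 0.1909]
eef_rot: [0.997, -0.075, -0.002, -0.001]
ft_force: [-2.1, -1.8, 10.2]
width: 0.0258
[-2.08524452 -1.81796266 10.2437973 ] [-0.49982688  0.59570868 -0.01594787] [0.59048385 0.105906   0.19093311]
```

```bash

python3 -m inch '{"translation":[[-0.004,-0.004,-0.01],[-0.004,-0.004,-0.015],[-0.004,-0.004,-0.02],[-0.004,-0.004,-0.02],[-0.004,-0.004,-0.02]],"rot":[[0,0,0],[0,0,0],[0,0,0],[0,0,0],[0,0,0]],"jaw":[20,20,20,20,20]}'
python3 -c "
from h import *
s=r.read_state();print(s['ft_force'],s['torque'],s['ee_pos'],Ro.from_quat(s['eef_rot']).as_matrix().round(4))"
```

```text
time: 11.5
ee_pos: [0.5905, 0.1059, 0.1905]
eef_rot: [0.997, -0.075, -0.001, -0.002]
ft_force: [-3.3, -1.4, 12.3]
width: 0.0258
[-3.29893853 -1.3912945  12.26601639] [-0.40208214  0.66543097 -0.01212661] [0.59046066 0.10586361 0.19049599] [[ 0.9888 -0.1495 -0.0017]
 [-0.1495 -0.9888  0.0032]
 [-0.0022 -0.0029 -1.    ]]
```

```bash

python3 -m inch '{"translation":[[-0.006,-0.003,-0.015],[-0.006,-0.003,-0.02],[-0.006,-0.003,-0.027],[-0.006,-0.003,-0.027],[-0.006,-0.003,-0.027],[-0.006,-0.003,-0.027]],"rot":[[0,0.003,0],[0,0.003,0],[0,0.003,0],[0,0.003,0],[0,0.003,0],[0,0.003,0]],"jaw":[20,20,20,20,20,20]}'
python3 -c "
from h import *
s=r.read_state();print(s['ft_force'],s['torque'],s['ee_pos'],Ro.from_quat(s['eef_rot']).as_matrix().round(4))"
```

```text
time: 12.1
ee_pos: [0.5905, 0.1059, 0.19]
eef_rot: [0.997, -0.075, -0.001, -0.002]
ft_force: [-4.0, -3.8, 16.7]
width: 0.0256
[-3.99470388 -3.7881524  16.66254736] [-0.5691964   0.79863331  0.02021233] [0.5905477  0.10593072 0.19004291] [[ 0.9888 -0.1495 -0.0022]
 [-0.1495 -0.9888  0.0035]
 [-0.0027 -0.0032 -1.    ]]
```

```bash

python3 -m inch '{"translation":[[0,0,0],[0,0,0.01],[0,0,0.02],[0,0,0.02]],"rot":[[0,0,0],[0,0,0],[0,0,0],[0,0,0]],"jaw":[20,20,20,20]}'
python3 -m inch '{"translation":[[0,0,0],[0,0,0],[0,0,0],[0,0,0],[0,0,0]],"rot":[[0,0,0],[0,0,0],[0,0,0],[0,0,0],[0,0,0]],"jaw":[40,40,40,40,40]}'
python3 - <<'E'
from h import *
s=r.read_state();print(s['ft_force'],s['torque'],s['ee_pos'],Ro.from_quat(s['eef_rot']).as_matrix().round(4))
im=eyes.camera('side')
cv2.imwrite('pics/s4.png',cv2.resize(im[140:240,230:330],None,fx=6,fy=6,interpolation=cv2.INTER_CUBIC))
E
```

```text
time: 12.5
ee_pos: [0.59, 0.1058, 0.1909]
eef_rot: [0.997, -0.075, -0.002, -0.002]
ft_force: [0.9, -1.2, -7.5]
width: 0.026
time: 13.0
ee_pos: [0.5901, 0.1059, 0.1912]
eef_rot: [0.997, -0.075, -0.002, -0.002]
ft_force: [0.2, 0.2, -0.8]
width: 0.0397
[ 0.18364157  0.17253787 -0.79527893] [0.02569116 0.10131109 0.01883538] [0.59010193 0.10592158 0.19115799] [[ 0.9888 -0.1494 -0.0037]
 [-0.1494 -0.9888  0.0035]
 [-0.0041 -0.0029 -1.    ]]
```

View pics/s4.png

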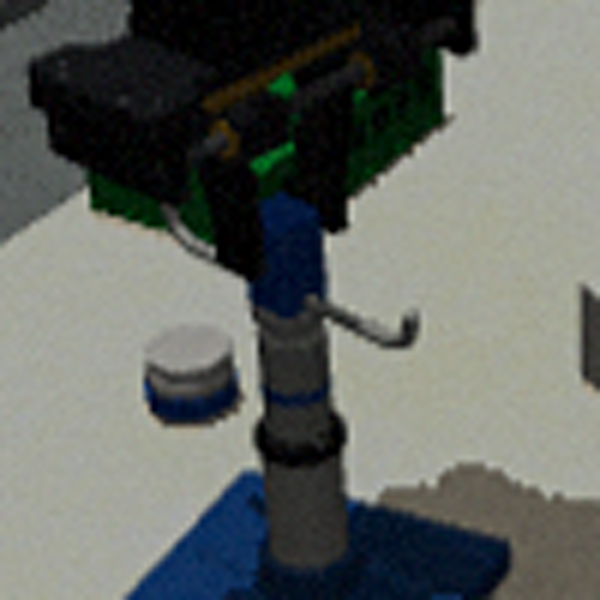

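```bash

python3 -m inch '{"translation":[[0,0,0],[0,0,0],[0,0,0],[0,0,0],[0,0,0],[0,0,0],[0,0,0]],"rot":[[0,0,0],[0,0,0],[0,0,0],[0,0,0],[0,0,0],[0,0,0],[0,0,0]],"jaw":[30,25,20,20,20,20,20]}' 40
python3 -m inch '{"translation":[[0,0,0.005],[0,0,0.01],[0,0,0.02],[0,0,0.03],[0,0,0.04],[0,0,0.05],[0,0,0.06],[0,0,0.07],[0,0,0.08],[0,0,0.09],[0,0,0.1],[0,0,0.1]],"rot":[[0,0,0],[0,0,0],[0,0,0],[0,0,0],[0,0,0],[0,0,0],[0,0,0],[0,0,0],[0,0,0],[0,0,0],[0,0,0],[0,0,0]],"jaw":[20,20,20,20,20,20,20,20,20,20,20,20]}'
python3 - <<'E'
from h import *
s=r.read_state();print(s['ft_force'],s['torque'],s['ee_pos'],Ro.from_quat(s['eef_rot']).as_matrix().round(4))
im=eyes.camera('side')
cv2.imwrite('pics/s5.png',cv2.resize(im[140:240,230:330],None,fx=6,fy=6,interpolation=cv2.INTER_CUBIC))
E
```

```text
time: 13.75
ee_pos: [0.5901, 0.1057, 0.1911]
eef_rot: [0.997, -0.075, -0.002, -0.002]
ft_force: [-0.1, -1.4, -0.0]
width: 0.0258
time: 14.95
ee_pos: [0.5901, 0.1057, 0.2013]
eef_rot: [0.997, -0.075, -0.002, -0.001]
ft_force: [0.3, -0.9, -6.0]
width: 0.0256
[ 0.33895765 -0.89084492 -5.99096089] [-0.27142292  0.12328493  0.01695224] [0.59006151 0.10566216 0.20130608] [[ 0.9887 -0.1496 -0.0038]
 [-0.1496 -0.9887  0.0032]
 [-0.0042 -0.0026 -1.    ]]
```

```bash

python3 -m inch '{"translation":[[0,0,0.01],[0,0,0.03],[0,0,0.05],[0,0,0.07],[0,0,0.09],[0,0,0.11],[0,0,0.13],[0,0,0.15],[0,0,0.17],[0,0,0.19],[0,0,0.21],[0,0,0.23],[0,0,0.25],[0,0,0.27],[0,0,0.29],[0,0,0.3],[0,0,0.3]],"rot":[[0,0,0],[0,0,0],[0,0,0],[0,0,0],[0,0,0],[0,0,0],[0,0,0],[0,0,0],[0,0,0],[0,0,0],[0,0,0],[0,0,0],[0,0,0],[0,0,0],[0,0,0],[0,0,0],[0,0,0]],"jaw":[20,20,20,20,20,20,20,20,20,20,20,20,20,20,20,20,20]}'
python3 -m inch '{"translation":[[0,0,0.01],[0,0,0.03],[0,0,0.05],[0,0,0.07],[0,0,0.09],[0,0,0.11],[0,0,0.13],[0,0,0.15],[0,0,0.17],[0,0,0.19],[0,0,0.21],[0,0,0.23],[0,0,0.25],[0,0,0.26],[0,0,0.26]],"rot":[[0,0,0],[0,0,0],[0,0,0],[0,0,0],[0,0,0],[0,0,0],[0,0,0],[0,0,0],[0,0,0],[0,0,0],[0,0,0],[0,0,0],[0,0,0],[0,0,0],[0,0,0]],"jaw":[20,20,20,20,20,20,20,20,20,20,20,20,20,20,20]}'
python3 - <<'E'
from h import *
s=r.read_state();print(s['ft_force'],s['torque'],s['ee_pos'],Ro.from_quat(s['eef_rot']).as_matrix().round(4))
im=eyes.camera('side')
cv2.imwrite('pics/s6.png',cv2.resize(im[140:240,230:330],None,fx=6,fy=6,interpolation=cv2.INTER_CUBIC))
E
```

```text
time: 16.7
ee_pos: [0.5902, 0.1057, 0.2317]
eef_rot: [0.997, -0.075, -0.002, -0.001]
ft_force: [-0.8, -1.3, -4.0]
width: 0.0253
time: 18.2
ee_pos: [0.5902, 0.1057, 0.258]
eef_rot: [0.997, -0.075, -0.002, -0.001]
ft_force: [-2.1, -1.6, -4.3]
width: 0.0258
[-2.0738537  -1.63613515 -4.28359801] [-0.35105016  0.47659552 -0.02399309] [0.59021152 0.10568939 0.257975  ] [[ 0.9887 -0.1497 -0.0031]
 [-0.1497 -0.9887  0.0032]
 [-0.0035 -0.0027 -1.    ]]
```

View pics/s6.png

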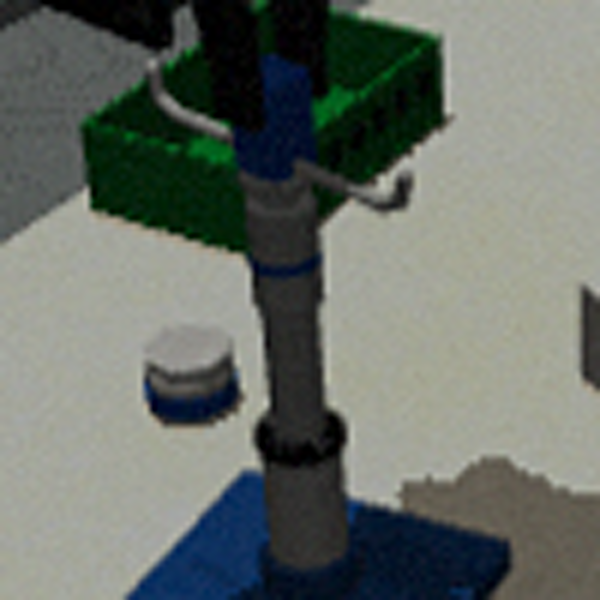

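```bash

python3 -m inch '{"translation":[[-0.002,-0.002,0.005],[-0.002,-0.002,0.01],[-0.002,-0.002,0.015],[-0.002,-0.002,0.015]],"rot":[[0,0,0],[0,0,0],[0,0,0],[0,0,0]],"jaw":[20,20,20,20]}'
python3 -m inch '{"translation":[[0,0,0],[0,0,0],[0,0,0],[0,0,0],[0,0,0],[0,0,0]],"rot":[[0,0,0],[0,0,0],[0,0,0],[0,0,0],[0,0,0],[0,0,0]],"jaw":[30,40,50,60,60,60]}'
python3 -m inch '{"translation":[[0,0,0.1],[0,0,0.3],[0,0,0.6],[0,0,0.9],[0,0,0.9]],"rot":[[0,0,0],[0,0,0],[0,0,0],[0,0,0],[0,0,0]],"jaw":[60,60,60,60,60]}'
python3 -m inch '{"translation":[[0,-0.3,0],[0,-0.7,0],[0,-1,0],[0,-1,0],[0,-1,0]],"rot":[[0,0,0],[0,0,0],[0,0,0],[0,0,0],[0,0,0]],"jaw":[60,60,60,60,60]}'
python3 - <<'E'
from h import *
s=r.read_state();print(s['ft_force'],s['ee_pos'])
im=eyes.camera('side'); t=eyes.camera('top'); cv2.imwrite('pics/top7.png',t); cv2.imwrite('pics/side7.png',im)
a=cv2.resize(im[140:240,230:330],None,fx=4,fy=4,interpolation=cv2.INTER_CUBIC)
b=cv2.resize(t[140:240,230:330],None,fx=4,fy=4,interpolation=cv2.INTER_CUBIC)
cv2.imwrite('pics/s7.png',np.hstack([a,b]))
for z in(.137,.199,.204,.207): print(z,proj('side',np.array([.5903,.1057,z])))
E
```

```text
time: 18.65
ee_pos: [0.5901, 0.1056, 0.2595]
eef_rot: [0.997, -0.075, -0.002, -0.002]
ft_force: [-1.0, -0.1, -7.5]
width: 0.0255
time: 19.25
ee_pos: [0.5902, 0.1056, 0.2597]
eef_rot: [0.997, -0.075, -0.001, -0.002]
ft_force: [-0.9, 0.0, -0.6]
width: 0.0583
time: 19.75
ee_pos: [0.5913, 0.1063, 0.3549]
eef_rot: [0.997, -0.075, 0.002, -0.003]
ft_force: [-0.2, 0.4, 0.0]
width: 0.0599
time: 20.25
ee_pos: [0.5912, 0.0058, 0.3549]
eef_rot: [0.997, -0.076, 0.002, -0.003]
ft_force: [1.4, -0.0, -0.4]
width: 0.06
[ 1.43247537 -0.00819959 -0.44711516] [0.59124466 0.00580603 0.35491001]
0.137 (np.float64(279.06085592331243), np.float64(200.98439205289955))
0.199 (np.float64(277.39166794930054), np.float64(181.14773472963586))
0.204 (np.float64(277.252247519128), np.float64(179.49086004550537))
0.207 (np.float64(277.16823789454645), np.float64(178.49248828592783))
```

View pics/s7.png

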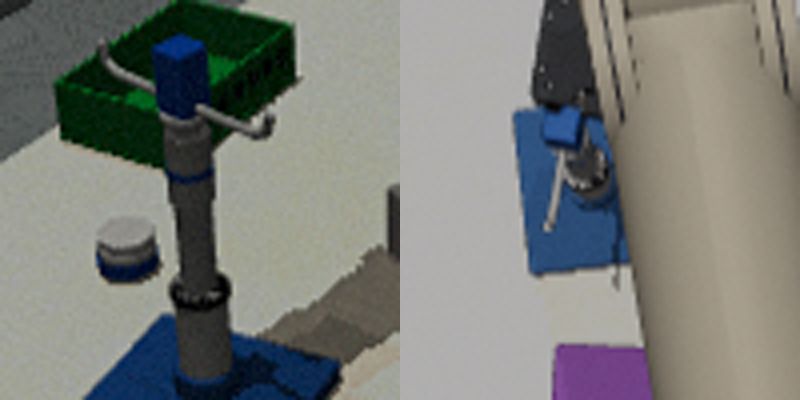

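```bash
python3 -c "
from bench import r
print(r.close_job(), r.read_state()['time'])"
```

```text
the job is handed in; nothing more can be done
the job is handed in; nothing more can be done
```

I handed the job in with the hook head wedged upright in the blue stand's mast. By my measurements the mast is within about 2 mm of its top stop. The hand-in gives no verdict.

- **Pressing home:** With the mast against its lower stop, I pressed the shank in until the wrist read about 16.7 N, or roughly 18 N once its offset is taken off. That is a bit over the 15 N aimed for and well under 30 N. Side forces reached about 4 N during the push, so I opened the gripper to release them and gripped again before lifting.
- **Raising the mast:** I raised it by pulling on the hook head only, in slow steps. The wrist read 4 to 7.5 N of pull during the lift.
- **Last checks:** In the side view the mast's blue band moved up about 22 pixels, which puts the mouth near 225 mm. That agrees with the roughly 68 mm the tool rose, and the mouth needs to be at least 219 mm. In pictures taken just before the lift and near its top, the distance from flange to band did not change, so the taper was not drawn out. After release the hook head stood upright with the gripper 100 mm clear and about 20 s used.
- **Limits of these checks:** The camera resolves heights only to about 1 to 2 mm. The depth of the shank in the socket, about 40 mm, comes from the tool position and was not seen directly. In the last top view the arm hid part of the scene, so I did not check the other objects again; I saw no contact with any of them.

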